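# Tare and load a light tray on the bench scale

## Task

Press the blue tare key while the cardboard tray on the scale is still empty. Then load the tray with the three yellow-lidded jars from the leaning rack, one standing upright in the middle of each compartment: the tray overhangs the small pan at both ends, so load it in an order that keeps it balanced, and never let it tip or slide. Leave the red-lidded jar in the rack and everything else where it is.

Things in the scene. Friction and masses are not known exactly. Their poses are not given: they have to be found in the camera images.
- jar1_mid (a point): A white screw-lid canister, straight-sided, 62 mm in diameter and 110 mm tall, about 0.28 kg, with a yellow lid (the top 22 mm); at the start it stands in a lane of the leaning rack. This point is its centre, 55 mm above its underside, on its axis; z runs up its axis.
- jar2_mid (a point): A white screw-lid canister, straight-sided, 62 mm in diameter and 110 mm tall, about 0.28 kg, with a yellow lid (the top 22 mm); at the start it stands in a lane of the leaning rack. This point is its centre, 55 mm above its underside, on its axis; z runs up its axis.
- jar3_mid (a point): A white screw-lid canister, straight-sided, 62 mm in diameter and 110 mm tall, about 0.28 kg, with a yellow lid (the top 22 mm); at the start it stands in a lane of the leaning rack. This point is its centre, 55 mm above its underside, on its axis; z runs up its axis.
- jar_red_mid (a point): A white screw-lid canister, straight-sided, 62 mm in diameter and 110 mm tall, about 0.28 kg, with a red lid (the top 22 mm); at the start it stands in a lane of the leaning rack. This point is its centre, 55 mm above its underside, on its axis; z runs up its axis. It must stay in its lane.
- rack: Fixed steel pick rack, 360 mm wide; four lanes 88 mm apart along its y hold a jar each. Its floor rises 30 degrees along its +x (away from the robot): a jar's up axis is the rack's z turned 30 degrees towards its -x. Along the jars the front wall they rest on stands 48 mm, sides 48, back 33, dividers 26. Origin on the table below the middle of the row; jar centres 103 mm above the table.
- scale: Fixed bench scale, grey housing 235 x 190 mm, with a stainless pan 150 mm (x) by 120 mm (y), its top 76 mm above the table. Origin on the table under the middle of the pan; x points from the front panel (key, readout), which lies about 115 mm in front of the pan's middle, to the rear.
- tare_top (a point): Middle of the top of the round blue tare key, 28 mm in diameter, on the front panel of the scale, about 73 mm above the table; it is pressed straight down.
- tare (a joint): Travel of the tare key: 0 up, 0.006 m fully down; it counts as pressed beyond 0.004 m. Sprung, 4 N for full travel; it springs back.
- tray: Light cardboard tray, 270 (its y) x 94 x 42 mm tall, walls and floor 3 mm, 70 g, loose across the pan, overhanging it by 75 mm at both ends. Two partitions 30 mm high make three compartments, 86 x 88 mm. Origin at the centre of its underside, z up. A jar in an end compartment stands beyond the pan's edge and tips the tray if the middle one is empty.
- cell_a (a point): Middle of the floor of the end compartment at -y of the tray (88 mm from the tray's middle).
- cell_mid (a point): Middle of the floor of the middle compartment.
- cell_b (a point): Middle of the floor of the end compartment at +y of the tray (88 mm from the tray's middle).
- root1: Bystander: a dried tan root, about 54 mm wide and 44 mm tall, beside the scale; leave it where it is. Origin under it.
- root2: Bystander: a dried dark root, about 47 mm wide and 38 mm tall, on the other side of the scale; leave it where it is. Origin under it.
- brush: Bystander: a flat brush with a wooden handle, lying on the table in front of the rack; leave it where it is.
- bowl: Bystander: a steel bowl of roots, 116 mm wide, 50 mm tall, at the back; leave it where it is. Origin under it.
- spray: Bystander: a white bottle with blue cap, 64 mm wide, 170 mm tall, at the back; leave it where it is. Origin under it.
- tape: Bystander: a roll of amber tape, 100 mm wide, 48 mm tall, at the back; leave it where it is. Origin under it.
Mind the look-alikes: they are no part of the job. What is shaped like the part that bears jar2_mid but pink is not meant. What is shaped like the part that bears jar1_mid but purple is not meant.

How it is judged:
By the outcome, as a careful person would: the job done as asked, in the order asked, and still so for the second after the job is handed in, with the robot touching nothing.
It also fails if it takes over 72 s, if anything falls off the work surface, if the arm or the gripper's body presses on something with over 40 N, if the wrist force passes 120 N, or if a joint passes its speed limit or range.

## Robot

A 6-joint arm with a two-finger parallel gripper is mounted at the origin on the work surface. World frame = base frame: x ahead of the robot, y to its left, z up, the work surface at z = 0. Lengths are in m, angles in rad, forces in N, time in s.
With the tool pointing down it reaches from about 0.375 to 0.9 m from the base axis. Payload 3.1 kg.
Tool frame: the origin (TCP) lies on the front face of the gripper's body, between the roots of the fingers; the fingertips stand 73 mm ahead of it and the grasp point (between the pads) lies 54 mm ahead of it (manip.tips_ahead is the distance from the TCP to the fingertips, in m); z points along the fingers, y is the line along which they close (so a half turn about z gives the same grasp; the last joint's range is limited). The gripper opens to 85 mm and grips with 20 to 120 N. Pads are 22 mm wide; open, the fingers measure 114 mm over their backs; the gripper's body (76 mm by 85 mm) begins 54 mm behind the grasp point. The pads swing forward as they close: fully open they stand 13 mm farther back than shut.
Start: joints at [0.979, 0.527, 1.433, -0, 1.181, -0.178], TCP at [0.251, 0.572, 0.304] pointing down, gripper open.
Joint ranges: [-3.08, 3.08], [-0.75, 2.2], [0.22, 2.44], [-1.43, 4.57], [0, 2.65], [-2.85, 2.85]. Speed limits (rad/s): [2.79, 2.79, 3.14, 3.14, 3.14, 3.14].

## Interface

Orientations are given as a unit quaternion [x, y, z, w].
In Python, from station import sense, eyes, workorder, manip gives the robot as it stands.
- The arm moves only by the shell command python3 -m inch 'ROWS' [OPENING] [FORCE]. ROWS is JSON, a list of rows, each an object of numbers: "dx", "dy", "dz": the shift along the tool's x, y, z in cm; "wx", "wy", "wz": the turn, a rotation vector about the tool's x, y, z in degrees. In form: [{"dx": .., "dy": .., "dz": .., "wx": .., "wy": .., "wz": ..}, ...]. A call has 1 to 10 rows; each row shifts and turns the commanded pose from where the row before left it, along the tool's axes as they then stand; what a row does not reach is not made up. A row lasts 1/8 s, in which the tool goes at most 62.5 mm and 10.7 degrees, less where a joint would pass 70% of its speed; a pose out of reach is approached as far as the arm can. A call with a gripper value outside its range is refused whole. OPENING is the opening, from 0 (shut) to 1 (fully open), set as the call begins (- or left out, the last holds). The fingers move at their own pace and stop on an object; FORCE is the grip in N (left out, the last holds). Time passes only in rows, so rows that do not move let the fingers close. It gives the time, the measured TCP pose, the force, the opening and the grip force at its end, in the units of the state.
- sense(): the state, without advancing time (a new reading comes with each control period).
- eyes.snapshot(name): name is "scene" or "top" or "wrist"; returns the picture (480x640x3 uint8, red, green, blue); there is no depth.
- eyes.camera_params(name): a dict with "fx", "fy", "cx", "cy" (pixels), "rvec" (rotation vector, rad) and "tvec" (3), from world to camera coordinates, as OpenCV has them. Camera axes: x right, y down, z forward; pixel columns grow to the right and rows downward; lengths in m; the calibration is good to about 2 mm. A picture is of the moment at which its call begins: read the wrist's pose just before it. camera_params takes no time and is no camera call; for the wrist camera it gives the pose at the moment of the call.
- workorder.sign_off(): hands the job in; it is judged then, once.
The state is a dict: "t": time; "q": joint angles; "qd": joint speeds; "tau": joint torques, N m; "tcp_pos": TCP position; "tool_rot": TCP orientation; "force": force on the tool from outside, world axes, zero at the start; "ft_torque": the same for the moment, N m; "finger_gap": opening from 0.0 (shut) to 1.0 (fully open); "gripper_force": force on a finger pad.
Only numpy, scipy, OpenCV 4.12 (cv2) and the standard library are available. Lean on these libraries where they do the work, as an engineer would, in place of code of your own. Each camera call takes 0.05 s, during which the arm holds its last target. There are 200 camera calls.

## Working session

There is one attempt and no reset: what is moved stays moved. The work goes in short steps, Python scripts to look and compute and a shell command to move; the robot and the scene stay as the last step left them, time stands still between calls to the robot, and variables do not carry over. Pictures are saved under pics/ and viewed, at most 10 in all, crops included, and the job is handed in when it is done.

```bash
ls; mkdir -p pics; cat > h.py <<'E'
import numpy as np, cv2
from scipy.spatial.transform import Rotation as R
from station import sense, eyes, workorder, manip
def cam(n):
    p=eyes.camera_params(n); M=cv2.Rodrigues(np.array(p["rvec"],float))[0]; return p,M,np.array(p["tvec"],float)
def ray(c,u,v):
    p,M,t=c; d=M.T@np.array([(u-p["cx"])/p["fx"],(v-p["cy"])/p["fy"],1]); return -M.T@t,d
def onz(c,u,v,z):
    o,d=ray(c,u,v); return o+d*(z-o[2])/d[2]
def proj(c,X):
    p,M,t=c; x=M@np.array(X)+t; return np.array([p["fx"]*x[0]/x[2]+p["cx"],p["fy"]*x[1]/x[2]+p["cy"]])
def shot(n,f):
    c=cam(n); im=eyes.snapshot(n); cv2.imwrite(f"pics/{f}.png",im[:,:,::-1]); return c,im
def two(ca,a,cb,b):
    o1,d1=ray(ca,*a);o2,d2=ray(cb,*b); s=np.linalg.lstsq(np.c_[d1,-d2],o2-o1,rcond=None)[0]
    A=o1+s[0]*d1;B=o2+s[1]*d2; return (A+B)/2,np.linalg.norm(A-B)
E
python3 - <<'E'
from h import *
for n in("top","scene"):
    c,im=shot(n,n+"0"); print(n,c[0])
print(sense())
E
```

```text
pics
top {'fx': 493.14160330968616, 'fy': 493.14160330968616, 'cx': 319.1515229514022, 'cy': 243.7299072777054, 'rvec': array([ 2.13163043, -2.1451599 ,  0.12808876]), 'tvec': array([3.81894771e-04, 5.55204345e-01, 1.08990662e+00])}
scene {'fx': 490.6895915115927, 'fy': 490.6895915115927, 'cx': 321.2933920581773, 'cy': 232.06659423649992, 'rvec': array([ 1.46331376,  2.21139983, -0.80328964]), 'tvec': array([ 0.24595645, -0.31270754,  1.68677205])}
{'t': 0.1, 'q': array([ 9.78505466e-01,  5.28377334e-01,  1.43379438e+00,  2.95377004e-05,
        1.18135446e+00, -1.78514187e-01]), 'qd': array([-0.0002992 , -0.00150441, -0.00315648,  0.00042214,  0.00028994,
       -0.00049897]), 'tau': array([-4.04091961e-04, -4.43305635e+01, -1.78586984e+01, -2.42279129e-04,
        3.83719685e-03,  1.63992996e-05]), 'tcp_pos': array([0.25098494, 0.57184376, 0.30302234]), 'tool_rot': array([ 2.05420998e-01,  9.78673224e-01, -8.90710708e-04, -3.76091740e-04]), 'force': array([-0.619288 ,  0.4916155, -0.4866241]), 'ft_torque': array([-0.03417203,  0.02314758,  0.02658176]), 'gripper_force': 0.0, 'finger_gap': 0.9990016377277765}
```

View pics/top0.png

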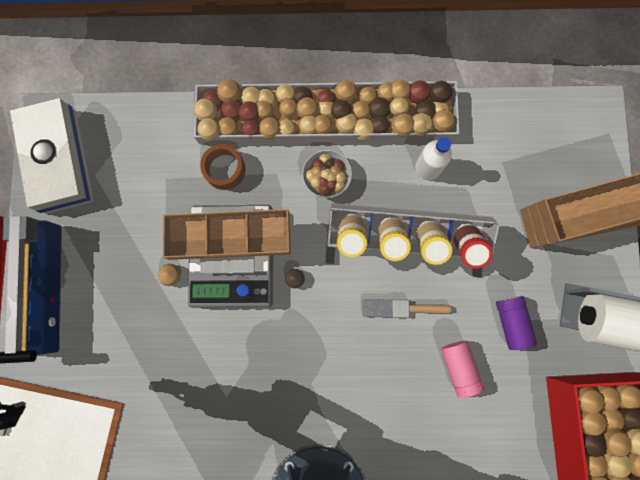

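View pics/scene0.png

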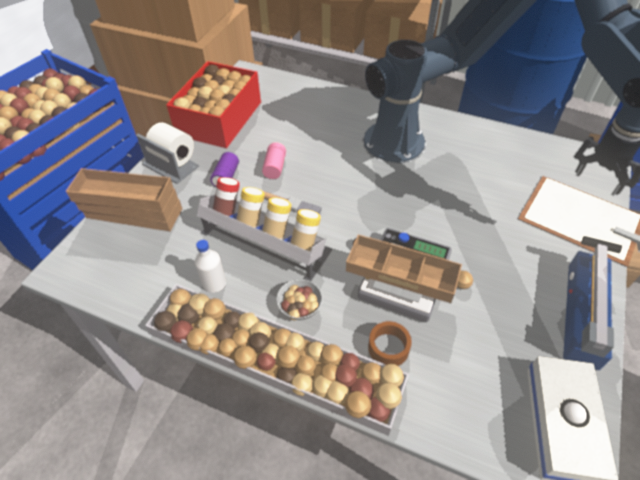

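The top view shows the yellow lids at (352,241), (396,246) and (435,249), and the red lid at (477,252). The tare key is at (242,291) and the tray centre at about (227,233). Possible mix-ups:
- **Jars:** the pink canister (462,369), the purple canister (516,323) and the red-lidded jar. I choose the three yellow lids.
- **Key:** the blue spray cap (443,145) and the two grey buttons at (257,291) and (264,292). I choose the blue disc on the scale.

```bash
cat > m.py <<'E'
from h import *
c=cam("top"); s=cam("scene"); im=cv2.imread("pics/top0.png"); hsv=cv2.cvtColor(im,cv2.COLOR_BGR2HSV)
sc=cv2.cvtColor(cv2.imread("pics/scene0.png"),cv2.COLOR_BGR2HSV)
def blobs(hsv,lo,hi,box,amin):
    m=cv2.inRange(hsv,np.array(lo),np.array(hi)); k=np.zeros_like(m); x0,y0,x1,y1=box; k[y0:y1,x0:x1]=m[y0:y1,x0:x1]
    return [q for q in cv2.findContours(k,cv2.RETR_EXTERNAL,cv2.CHAIN_APPROX_NONE)[0] if cv2.contourArea(q)>amin]
L=[]
for q in blobs(hsv,(22,120,120),(34,255,255),(325,200,500,280),80)+blobs(hsv,(0,150,80),(8,255,255),(450,225,500,280),80):
    (u,v),r=cv2.minEnclosingCircle(q); P=onz(c,u,v,.148); L.append(P); print("lid",round(u),round(v),round(r,1),P.round(4))
for q in blobs(hsv,(100,120,80),(125,255,255),(225,275,260,305),20):
    (u,v),r=cv2.minEnclosingCircle(q); print("key",u,v,r,onz(c,u,v,.073).round(4))
for q in blobs(sc,(100,120,80),(125,255,255),(390,225,415,250),8):
    (u,v),r=cv2.minEnclosingCircle(q); print("key scene",u,v,r,onz(s,u,v,.073).round(4))
for q in blobs(hsv,(5,70,40),(20,255,255),(155,200,300,262),1500):
    b=cv2.boxPoints(cv2.minAreaRect(q)); W=np.array([onz(c,*p,.118) for p in b]); print("tray",b.round().tolist(),W.round(4).tolist(),W.mean(0).round(4))
L=np.array(L); i=np.argsort(L[:,1]); print("row slope deg",np.degrees(np.arctan(np.polyfit(L[i,1],L[i,0],1))).round(2)[0])
E
python3 m.py; python3 - <<'E'
import cv2; a=cv2.imread("pics/top0.png"); b=cv2.resize(a[200:310,150:310],None,fx=4.8,fy=4.8)[:300]; 
a=cv2.hconcat([cv2.resize(a[200:310,150:310],(400,275)),cv2.resize(a[200:310,325:485],(400,275))]); cv2.imwrite("pics/crop0.png",a)
E
```

```text
lid 436 249 15.7 [ 0.5266 -0.2453  0.148 ]
lid 395 245 15.5 [ 0.5349 -0.1615  0.148 ]
lid 351 242 15.3 [ 0.5431 -0.0722  0.148 ]
lid 476 252 16.0 [ 0.5191 -0.3257  0.148 ]
key 242.1999969482422 289.8999938964844 6.484697341918945 [0.4492 0.1659 0.073 ]
key scene 403.5 236.5 5.147915363311768 [0.4528 0.1676 0.073 ]
tray [[161.0, 214.0], [288.0, 208.0], [290.0, 254.0], [163.0, 259.0]] [[0.6123, 0.3366, 0.118], [0.6219, 0.0615, 0.118], [0.5226, 0.0569, 0.118], [0.5127, 0.3283, 0.118]] [0.5674 0.1958 0.118 ]
row slope deg 5.43
```

View pics/crop0.png

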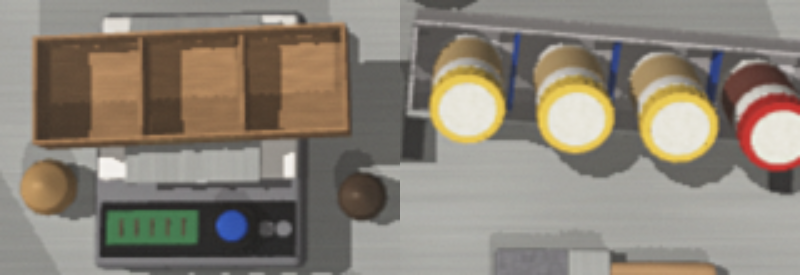

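The crop confirms the choice: three yellow lids with white tops, red on the far right, the blue key left of the two grey buttons, and an empty tray. First move: close the gripper and go over the tare key.

```bash
cat >> h.py <<'E'
def pose(yaw,tilt):
    "tool y along world x turned by yaw, z down, tilted outward by tilt (deg)"
    B=R.from_matrix(np.array([[0,1,0],[1,0,0],[0,0,-1.]])); return R.from_euler('z',yaw,degrees=True)*B*R.from_euler('x',-tilt,degrees=True)
def go(p,rot=None):
    s=sense(); T=R.from_quat(s["tool_rot"]); print("t",round(s["t"],2),"tcp",s["tcp_pos"].round(4),"F",s["force"].round(1),"gap",round(s["finger_gap"],3),"gf",round(float(s["gripper_force"]),1))
    print("shift now cm",(T.inv().apply(np.array(p)-s["tcp_pos"])*100).round(2))
    if rot is not None:
        print("turn deg",np.degrees((T.inv()*rot).as_rotvec()).round(2)," shift after turn cm",(rot.inv().apply(np.array(p)-s["tcp_pos"])*100).round(2))
E
python3 -m inch '[{"dx":-3.46,"dy":-2.9},{"dx":-3.46,"dy":-2.9},{"dx":-3.46,"dy":-2.9},{"dx":-3.46,"dy":-2.9},{"dx":-3.46,"dy":-2.9},{"dx":-3.46,"dy":-2.9},{"dx":-3.46,"dy":-2.9},{"dx":-3.46,"dy":-2.9},{"dx":-3.46,"dy":-2.9},{"dx":-3.46,"dy":-2.9}]' 0
python3 -m inch '[{"wz":9,"dz":1},{"wz":9,"dz":1},{"wz":9,"dz":1},{"wz":9,"dz":1},{"wz":9,"dz":1},{"wz":9,"dz":1},{"wz":9,"dz":1},{"wz":1.5,"dz":1},{}]'
python3 -c "
from h import *
go([.451,.167,.196],pose(2,0)); print(sense()['q'])
c,im=shot('wrist','w1'); print(proj(c,[.451,.167,.073]))"
```

```text
t 0.1 tcp [0.251  0.5718 0.303 ] F [-0.6  0.5 -0.5] gap 0.999 gf 0.0
shift now cm [-34.6  -29.01  10.74]
turn deg [-1.100e-01  4.000e-02  6.429e+01]  shift after turn cm [-41.16  18.58  10.7 ]
[ 9.78505466e-01  5.28377334e-01  1.43379438e+00  2.95377004e-05
  1.18135446e+00 -1.78514187e-01]
[ 58.5834018  527.96966521]invalid input at $[0]: expected keys dx, dy, dz, wx, wy, wz
invalid input at $[0]: expected keys dx, dy, dz, wx, wy, wz
```

View pics/w1.png

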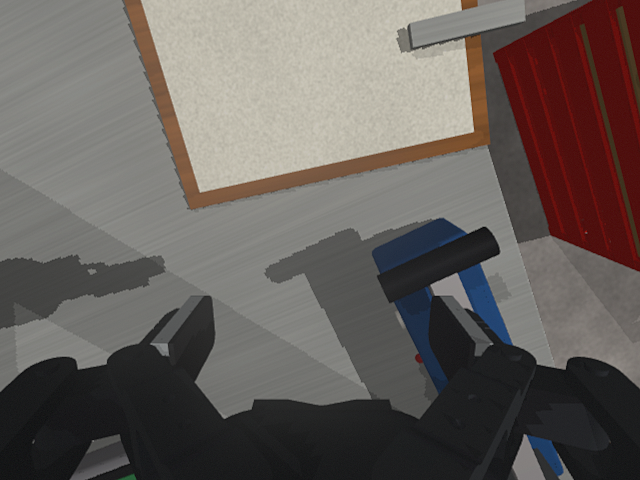

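The moves were refused because every row needs all six keys. The wrist view shows only the clipboard area, with the fingers at the bottom. I'll send the rows again in full.

```bash

python3 -m inch '[{"dx":-3.46,"dy":-2.9,"dz":0,"wx":0,"wy":0,"wz":0},{"dx":-3.46,"dy":-2.9,"dz":0,"wx":0,"wy":0,"wz":0},{"dx":-3.46,"dy":-2.9,"dz":0,"wx":0,"wy":0,"wz":0},{"dx":-3.46,"dy":-2.9,"dz":0,"wx":0,"wy":0,"wz":0},{"dx":-3.46,"dy":-2.9,"dz":0,"wx":0,"wy":0,"wz":0},{"dx":-3.46,"dy":-2.9,"dz":0,"wx":0,"wy":0,"wz":0},{"dx":-3.46,"dy":-2.9,"dz":0,"wx":0,"wy":0,"wz":0},{"dx":-3.46,"dy":-2.9,"dz":0,"wx":0,"wy":0,"wz":0},{"dx":-3.46,"dy":-2.9,"dz":0,"wx":0,"wy":0,"wz":0},{"dx":-3.46,"dy":-2.9,"dz":0,"wx":0,"wy":0,"wz":0}]' 0
python3 -m inch '[{"dx":0,"dy":0,"dz":1,"wx":0,"wy":0,"wz":9},{"dx":0,"dy":0,"dz":1,"wx":0,"wy":0,"wz":9},{"dx":0,"dy":0,"dz":1,"wx":0,"wy":0,"wz":9},{"dx":0,"dy":0,"dz":1,"wx":0,"wy":0,"wz":9},{"dx":0,"dy":0,"dz":1,"wx":0,"wy":0,"wz":9},{"dx":0,"dy":0,"dz":1,"wx":0,"wy":0,"wz":9},{"dx":0,"dy":0,"dz":1,"wx":0,"wy":0,"wz":9},{"dx":0,"dy":0,"dz":1,"wx":0,"wy":0,"wz":1.3},{"dx":0,"dy":0,"dz":0,"wx":0,"wy":0,"wz":0}]'
python3 -c "
from h import *
go([.451,.167,.196],pose(2,0)); print(sense()['q'])
c,im=shot('wrist','w2')
print(proj(c,[.451,.167,.073]),proj(c,[.567,.196,.118]))
T=R.from_quat(sense()['tool_rot']).as_matrix(); o=-c[1].T@c[2]; print('cam in tool',T.T@(o-sense()['tcp_pos']), 'view dir',T.T@c[1][2])"
```

```text
t: 1.4
tcp_pos: [0.4519, 0.1662, 0.3038]
tool_rot: [0.205, 0.979, 0.0, -0.0]
force: [0.9, 0.0, 0.2]
finger_gap: 0.0
gripper_force: 0.0
t: 2.52
tcp_pos: [0.451, 0.1675, 0.2232]
tool_rot: [0.694, 0.72, -0.001, -0.001]
force: [-1.1, 0.1, -0.8]
finger_gap: 0.0
gripper_force: 0.0
t 2.52 tcp [0.451  0.1675 0.2232] F [-1.1  0.1 -0.8] gap 0.0 gf 0.0
shift now cm [-0.05  0.    2.72]
turn deg [-0.11  0.01  0.1 ]  shift after turn cm [-0.05 -0.    2.72]
[ 1.22840892e-01  4.64453793e-01  1.86672727e+00 -4.57742799e-08
  8.12402559e-01  8.61900569e-02]
[321.0083673  251.70889385] [555.48030648 231.13671725]
cam in tool [ 6.74457777e-02 -2.13985761e-05 -6.88982610e-02] view dir [-2.64646223e-01 -2.22919933e-04  9.64345543e-01]
```

```bash
python3 - <<'E'
from h import *
im=cv2.cvtColor(cv2.imread("pics/w2.png"),cv2.COLOR_BGR2HSV); c=cam("wrist")
m=cv2.inRange(im,np.array((100,120,80)),np.array((125,255,255)))
for q in cv2.findContours(m,0,1)[0]:
    if cv2.contourArea(q)>200:
        (u,v),r=cv2.minEnclosingCircle(q); print(u,v,r,onz(c,u,v,.073))
E
python3 -m inch '[{"dx":0,"dy":0,"dz":3.6,"wx":0,"wy":0,"wz":0},{"dx":0,"dy":0,"dz":3.6,"wx":0,"wy":0,"wz":0},{"dx":0,"dy":0,"dz":0,"wx":0,"wy":0,"wz":0}]'
```

```text
319.69683837890625 251.3188934326172 22.067035675048828 [0.4506409 0.1671664 0.073    ]
t: 2.95
tcp_pos: [0.4504, 0.1674, 0.1505]
tool_rot: [0.694, 0.72, -0.002, -0.002]
force: [0.3, -0.2, 1.0]
finger_gap: -0.001
gripper_force: 0.0
```

```bash
python3 -m inch '[{"dx":0,"dy":0,"dz":0.4,"wx":0,"wy":0,"wz":0},{"dx":0,"dy":0,"dz":0.4,"wx":0,"wy":0,"wz":0},{"dx":0,"dy":0,"dz":0.2,"wx":0,"wy":0,"wz":0},{"dx":0,"dy":0,"dz":0,"wx":0,"wy":0,"wz":0}]'
```

```text
t: 3.45
tcp_pos: [0.4524, 0.1677, 0.1426]
tool_rot: [0.695, 0.719, 0.001, 0.001]
force: [0.5, 1.2, 2.2]
finger_gap: 0.0
gripper_force: 1.2
```

```bash
python3 -m inch '[{"dx":0,"dy":0,"dz":0.2,"wx":0,"wy":0,"wz":0},{"dx":0,"dy":0,"dz":0.2,"wx":0,"wy":0,"wz":0},{"dx":0,"dy":0,"dz":0,"wx":0,"wy":0,"wz":0}]';python3 -c "
from h import *
go([0,0,0])"
```

```text
t: 3.82
tcp_pos: [0.4524, 0.1677, 0.1394]
tool_rot: [0.695, 0.719, 0.001, 0.001]
force: [-0.1, 1.4, 15.0]
finger_gap: 0.002
gripper_force: 7.7
t 3.83 tcp [0.4524 0.1677 0.1394] F [-0.1  1.4 15. ] gap 0.002 gf 7.7
shift now cm [-15.19 -45.84  13.8 ]
```

The 15 N reading means the key bottomed out, so tare is done. Next I retreat upward and look at the tray from above.

```bash
python3 -m inch '[{"dx":0,"dy":0,"dz":-4,"wx":0,"wy":0,"wz":0},{"dx":0,"dy":0,"dz":-5,"wx":0,"wy":0,"wz":0},{"dx":0,"dy":0,"dz":-5,"wx":0,"wy":0,"wz":0},{"dx":0,"dy":0,"dz":-5,"wx":0,"wy":0,"wz":0},{"dx":1,"dy":5,"dz":0,"wx":0,"wy":0,"wz":0},{"dx":1,"dy":5,"dz":0,"wx":0,"wy":0,"wz":0},{"dx":0,"dy":1.5,"dz":0,"wx":0,"wy":0,"wz":0},{"dx":0,"dy":0,"dz":0,"wx":0,"wy":0,"wz":0},{"dx":0,"dy":0,"dz":0,"wx":0,"wy":0,"wz":0}]'
python3 - <<'E'
from h import *
c,im=shot("wrist","w3"); hsv=cv2.cvtColor(im,cv2.COLOR_RGB2HSV)
m=cv2.inRange(hsv,np.array((5,70,40)),np.array((20,255,255)))
m=cv2.morphologyEx(m,cv2.MORPH_CLOSE,np.ones((5,5)))
q=max(cv2.findContours(m,0,1)[0],key=cv2.contourArea)
b=cv2.boxPoints(cv2.minAreaRect(q)); W=np.array([onz(c,*p,.118) for p in b]); print(b.round().tolist(),W.round(4).tolist(),W.mean(0).round(4))
cv2.imwrite("pics/w3m.png",cv2.drawContours(im[:,:,::-1].copy(),[b.astype(int)],0,(0,255,0),1))
go([0,0,0])
E
```

```text
t: 4.95
tcp_pos: [0.5638, 0.1913, 0.3271]
tool_rot: [0.695, 0.719, -0.002, -0.001]
force: [-0.1, -0.1, 0.1]
finger_gap: -0.003
gripper_force: 0.0
[[207.0, 332.0], [222.0, 10.0], [399.0, 19.0], [383.0, 340.0]] [[0.468, 0.0969, 0.118], [0.4906, 0.3423, 0.118], [0.6114, 0.3412, 0.118], [0.6207, 0.0942, 0.118]] [0.5477 0.2187 0.118 ]
t 5.0 tcp [0.5639 0.1914 0.3274] F [-0.2 -0.3  0.2] gap -0.002 gf 0.0
shift now cm [-17.15 -56.92  32.91]
```

View pics/w3m.png

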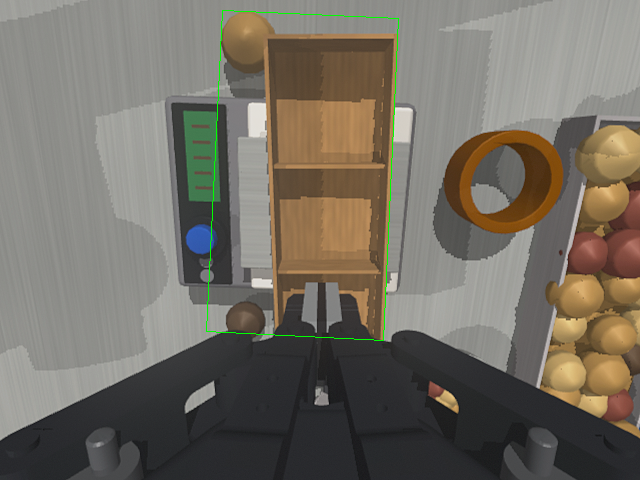

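The mask took in the tan root, so I read tray features from the picture directly. The +y end's top corners are at (265,37) and (396,37). The partition tops run (274,166)-(386,166) and (277,268)-(382,269). The outer top edge on the right passes through (383,338).

```bash
python3 - <<'E'
from h import *
c=cam("wrist")
A=onz(c,265,37,.118);B=onz(c,396,37,.118); print("corners",A,B,np.linalg.norm(A-B))
D=onz(c,383,338,.118); e=B-D; print("right edge yaw",np.degrees(np.arctan2(-e[0],e[1])))
for p in((274,166),(386,166),(277,268),(382,269)): print(p,onz(c,*p,.107).round(4))
P=[onz(c,*p,.107) for p in((274,166),(386,166),(277,268),(382,269))]
print("mid from partitions",np.mean(P,0).round(4))
m=(A+B)/2
for yaw in(1,2,3):
    ya=np.array([-np.sin(np.radians(yaw)),np.cos(np.radians(yaw)),0]); print(yaw,"mid from end",(m-ya*.135).round(4))
# jars: lid rim estimate -> jar axis
L=np.array([[.5431,-.0722],[.5349,-.1615],[.5266,-.2453],[.5191,-.3257]])
E
```

```text
corners [0.51988696 0.3271455  0.118     ] [0.61084993 0.33027811 0.118     ] 0.09101689538430256
right edge yaw 2.3988810148118667
(274, 166) [0.5247 0.2385 0.107 ]
(386, 166) [0.6131 0.2416 0.107 ]
(277, 268) [0.5273 0.1532 0.107 ]
(382, 269) [0.6168 0.1555 0.107 ]
mid from partitions [0.5705 0.1972 0.107 ]
1 mid from end [0.5677 0.1937 0.118 ]
2 mid from end [0.5701 0.1938 0.118 ]
3 mid from end [0.5724 0.1939 0.118 ]
```

```bash
python3 -c "
from h import *
go([.448,-.152,.30],pose(-5.4,30))"
python3 -m inch '[{"dx":-4.8,"dy":-1.5,"dz":0,"wx":0,"wy":0,"wz":0},{"dx":-4.8,"dy":-1.5,"dz":0,"wx":0,"wy":0,"wz":0},{"dx":-4.8,"dy":-1.5,"dz":0,"wx":0,"wy":0,"wz":0},{"dx":-4.8,"dy":-1.5,"dz":0.5,"wx":0,"wy":0,"wz":0},{"dx":-4.8,"dy":-1.5,"dz":0.5,"wx":0,"wy":0,"wz":0},{"dx":-4.8,"dy":-1.5,"dz":0.5,"wx":0,"wy":0,"wz":0},{"dx":-4.8,"dy":-1.5,"dz":0.5,"wx":0,"wy":0,"wz":7.4}]' 1
python3 -m inch '[{"dx":0,"dy":0,"dz":0,"wx":-10,"wy":0,"wz":0},{"dx":0,"dy":0,"dz":0,"wx":-10,"wy":0,"wz":0},{"dx":0,"dy":0,"dz":0,"wx":-10,"wy":0,"wz":0},{"dx":0,"dy":0,"dz":0,"wx":0,"wy":0,"wz":0},{"dx":0,"dy":0,"dz":0,"wx":0,"wy":0,"wz":0}]'
python3 - <<'E'
from h import *
go([.448,-.152,.30],pose(-5.4,30))
c,im=shot("wrist","w4")
for p in [[.5431,-.0722,.15],[.5349,-.1615,.15],[.5266,-.2453,.15]]: print(proj(c,p).round())
E
```

```text
t 5.0 tcp [0.5639 0.1914 0.3274] F [-0.2 -0.3  0.2] gap -0.002 gf 0.0
shift now cm [-33.91 -12.77   2.79]
turn deg [-30.13  -1.91   7.24]  shift after turn cm [-35.27  -8.56  -1.78]
t: 5.88
tcp_pos: [0.4707, -0.1486, 0.3081]
tool_rot: [0.741, 0.672, -0.0, -0.0]
force: [0.9, -1.3, 0.0]
finger_gap: 1.002
gripper_force: 0.0
t: 6.5
tcp_pos: [0.4737, -0.1463, 0.3082]
tool_rot: [0.716, 0.654, 0.167, 0.178]
force: [0.7, -0.1, 0.8]
finger_gap: 0.999
gripper_force: 0.0
t 6.5 tcp [ 0.4737 -0.1463  0.3082] F [ 0.7 -0.1  0.8] gap 0.999 gf 0.0
shift now cm [-0.8  -2.6  -0.47]
turn deg [-1.73 -0.49  0.15]  shift after turn cm [-0.81 -2.58 -0.54]
[289. 122.]
[292. 258.]
[294. 364.]
```

View pics/w4.png

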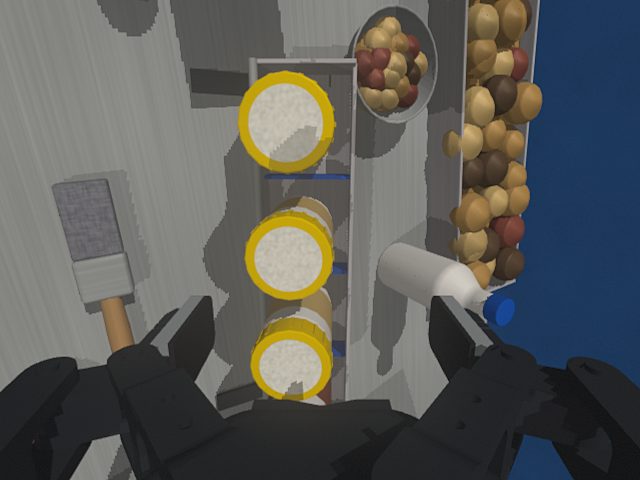

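The three yellow lids face the camera, with white discs centred near (286,121), (289,256) and (291,364). I fit the discs and cast rays to the lid-top height.

```bash
python3 - <<'E'
from h import *
c=cam("wrist"); hsv=cv2.cvtColor(cv2.imread("pics/w4.png"),cv2.COLOR_BGR2HSV)
m=cv2.inRange(hsv,np.array((22,150,90)),np.array((34,255,255)))
cs,h=cv2.findContours(m,cv2.RETR_CCOMP,cv2.CHAIN_APPROX_NONE)
L=[]
for q,k in zip(cs,h[0]):
    if k[3]>=0 and cv2.contourArea(q)>800:
        (u,v),ax,a=cv2.fitEllipse(cv2.convexHull(q)); P=onz(c,u,v,.1506); L.append(P); print(round(u,1),round(v,1),np.round(ax,1),P.round(4))
L=np.array(sorted(L,key=lambda p:-p[1])); print(np.linalg.norm(np.diff(L[:,:2],axis=0),axis=1), np.degrees(np.arctan(np.polyfit(L[:,1],L[:,0],1)[0])))
rot=pose(-5.4,30); z=rot.as_matrix()[:,2]
for P in L:
    print("standoff .12 / grasp"); go(P-z*(.12),rot); print((P-z*.024).round(4))
E
```

```text
290.0 366.7 [57.3 65. ] [ 0.5239 -0.2458  0.1506]
287.9 258.7 [67.1 70.6] [ 0.532  -0.1612  0.1506]
285.2 122.4 [76.9 81.3] [ 0.5406 -0.0722  0.1506]
[0.08946854 0.08495663] 5.483679938077486
standoff .12 / grasp
t 6.55 tcp [ 0.4742 -0.1465  0.3083] F [ 0.3 -0.3  0.2] gap 0.997 gf 0.0
shift now cm [ 7.99 -2.6   4.76]
turn deg [-1.68 -0.48  0.18]  shift after turn cm [ 8.02 -2.77  4.61]
[ 0.5286 -0.0711  0.1714]
standoff .12 / grasp
t 6.55 tcp [ 0.4742 -0.1465  0.3083] F [ 0.3 -0.3  0.2] gap 0.997 gf 0.0
shift now cm [-0.96 -2.65  4.68]
turn deg [-1.68 -0.48  0.18]  shift after turn cm [-0.93 -2.78  4.61]
[ 0.5201 -0.1601  0.1714]
standoff .12 / grasp
t 6.55 tcp [ 0.4742 -0.1465  0.3083] F [ 0.3 -0.3  0.2] gap 0.997 gf 0.0
shift now cm [-9.45 -2.69  4.6 ]
turn deg [-1.68 -0.48  0.18]  shift after turn cm [-9.42 -2.79  4.6 ]
[ 0.512  -0.2447  0.1714]
```

```bash
python3 -m inch '[{"dx":0,"dy":0,"dz":0,"wx":-1.7,"wy":-0.5,"wz":0.2},{"dx":4,"dy":-1.4,"dz":0,"wx":0,"wy":0,"wz":0},{"dx":4,"dy":-1.4,"dz":1,"wx":0,"wy":0,"wz":0},{"dx":0,"dy":0,"dz":3.6,"wx":0,"wy":0,"wz":0},{"dx":0,"dy":0,"dz":0,"wx":0,"wy":0,"wz":0},{"dx":0,"dy":0,"dz":0,"wx":0,"wy":0,"wz":0}]'
python3 - <<'E'
from h import *
rot=pose(-5.4,30); z=rot.as_matrix()[:,2]
go(np.array([.5405,-.0721,.1506])-z*.021,rot)
c,im=shot("wrist","w5"); hsv=cv2.cvtColor(im,cv2.COLOR_RGB2HSV)
m=cv2.inRange(hsv,np.array((22,150,90)),np.array((34,255,255)))
cs,h=cv2.findContours(m,cv2.RETR_CCOMP,cv2.CHAIN_APPROX_NONE)
for q,k in zip(cs,h[0]):
    if k[3]>=0 and cv2.contourArea(q)>800:
        (u,v),ax,a=cv2.fitEllipse(cv2.convexHull(q)); print(round(u,1),round(v,1),np.round(ax,1),onz(c,u,v,.1506).round(4))
E
```

```text
t: 7.3
tcp_pos: [0.4806, -0.0666, 0.2545]
tool_rot: [0.715, 0.65, 0.175, 0.192]
force: [-0.2, -0.5, -0.0]
finger_gap: 1.002
gripper_force: 0.0
t 7.3 tcp [ 0.4806 -0.0666  0.2545] F [-0.2 -0.5 -0. ] gap 1.002 gf 0.0
shift now cm [0.01 0.   9.91]
turn deg [ 0.07 -0.03 -0.04]  shift after turn cm [0.01 0.02 9.91]
319.9 266.9 [82.3 86.7] [ 0.5397 -0.0719  0.1506]
```

Consistent within 1 mm. Descend and grip.

```bash
python3 -m inch '[{"dx":0,"dy":0,"dz":3,"wx":0,"wy":0,"wz":0},{"dx":0,"dy":0,"dz":3,"wx":0,"wy":0,"wz":0},{"dx":0,"dy":0,"dz":2.5,"wx":0,"wy":0,"wz":0},{"dx":0,"dy":0,"dz":1.4,"wx":0,"wy":0,"wz":0},{"dx":0,"dy":0,"dz":0,"wx":0,"wy":0,"wz":0}]'
python3 -m inch '[{"dx":0,"dy":0,"dz":0,"wx":0,"wy":0,"wz":0},{"dx":0,"dy":0,"dz":0,"wx":0,"wy":0,"wz":0},{"dx":0,"dy":0,"dz":0,"wx":0,"wy":0,"wz":0},{"dx":0,"dy":0,"dz":0,"wx":0,"wy":0,"wz":0},{"dx":0,"dy":0,"dz":0,"wx":0,"wy":0,"wz":0}]' 0 40
```

```text
t: 7.98
tcp_pos: [0.5295, -0.0717, 0.1696]
tool_rot: [0.715, 0.649, 0.175, 0.192]
force: [0.3, 0.2, -0.7]
finger_gap: 1.002
gripper_force: 0.0
t: 8.6
tcp_pos: [0.5287, -0.0712, 0.1704]
tool_rot: [0.715, 0.649, 0.175, 0.192]
force: [-2.9, -0.5, 7.0]
finger_gap: 0.718
gripper_force: 43.0
```

```bash
python3 -m inch '[{"dx":0,"dy":0,"dz":-2,"wx":0,"wy":0,"wz":0},{"dx":0,"dy":0,"dz":-4,"wx":0,"wy":0,"wz":0},{"dx":0,"dy":0,"dz":-4,"wx":0,"wy":0,"wz":0},{"dx":0,"dy":0,"dz":-4,"wx":0,"wy":0,"wz":0},{"dx":0,"dy":0,"dz":-1,"wx":7.5,"wy":0,"wz":0},{"dx":0,"dy":0,"dz":-1,"wx":7.5,"wy":0,"wz":0},{"dx":0,"dy":0,"dz":-1,"wx":7.5,"wy":0,"wz":0},{"dx":0,"dy":0,"dz":-1,"wx":7.5,"wy":0,"wz":0},{"dx":0,"dy":0,"dz":0,"wx":0,"wy":0,"wz":-7.5},{"dx":0,"dy":0,"dz":0,"wx":0,"wy":0,"wz":0}]'
python3 -c "
from h import *
go([.570,.1955,.29],pose(2.1,0))"
```

```text
t: 9.85
tcp_pos: [0.4584, -0.0611, 0.308]
tool_rot: [0.69, 0.723, 0.023, 0.014]
force: [-0.5, -0.1, -3.2]
finger_gap: 0.718
gripper_force: 45.4
t 9.85 tcp [ 0.4584 -0.0611  0.308 ] F [-0.5 -0.1 -3.2] gap 0.718 gf 45.4
shift now cm [25.1  12.21  2.71]
turn deg [ 2.99 -0.63  0.54]  shift after turn cm [25.24 12.09  1.8 ]
```

```bash
python3 -m inch '[{"dx":0,"dy":0,"dz":0,"wx":3,"wy":-0.6,"wz":0.5},{"dx":2.5,"dy":1,"dz":0,"wx":0,"wy":0,"wz":0},{"dx":4,"dy":2,"dz":0,"wx":0,"wy":0,"wz":0},{"dx":4.5,"dy":2.5,"dz":0,"wx":0,"wy":0,"wz":0},{"dx":4.5,"dy":2.5,"dz":0,"wx":0,"wy":0,"wz":0},{"dx":4.5,"dy":2,"dz":0,"wx":0,"wy":0,"wz":0},{"dx":3.5,"dy":1.5,"dz":0,"wx":0,"wy":0,"wz":0},{"dx":1.8,"dy":0.6,"dz":0,"wx":0,"wy":0,"wz":0},{"dx":0,"dy":0,"dz":0,"wx":0,"wy":0,"wz":0},{"dx":0,"dy":0,"dz":0,"wx":0,"wy":0,"wz":0}]'
python3 - <<'E'
from h import *
go([.570,.1955,.213],pose(2.1,0))
c,im=shot("wrist","w6"); s,im=shot("scene","s6")
E
```

```text
t: 11.1
tcp_pos: [0.5694, 0.1949, 0.308]
tool_rot: [0.694, 0.72, -0.0, 0.0]
force: [0.2, -0.3, -2.5]
finger_gap: 0.717
gripper_force: 45.3
t 11.1 tcp [0.5694 0.1949 0.308 ] F [ 0.2 -0.3 -2.5] gap 0.717 gf 45.3
shift now cm [0.06 0.06 9.5 ]
turn deg [-0.04  0.04  0.05]  shift after turn cm [0.06 0.06 9.5 ]
```

View pics/s6.png

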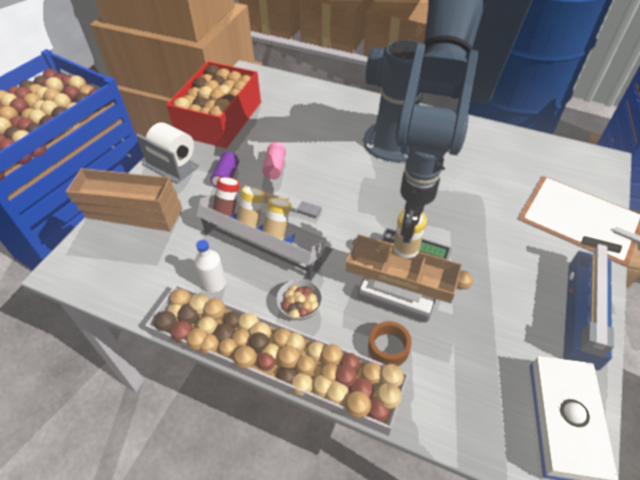

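The scene view shows the jar upright at (408,232), over the middle compartment. I lower it now, slowly at the end.

```bash
python3 -m inch '[{"dx":0.05,"dy":0.05,"dz":2,"wx":0,"wy":0,"wz":0},{"dx":0,"dy":0,"dz":3,"wx":0,"wy":0,"wz":0},{"dx":0,"dy":0,"dz":2.5,"wx":0,"wy":0,"wz":0},{"dx":0,"dy":0,"dz":1.2,"wx":0,"wy":0,"wz":0},{"dx":0,"dy":0,"dz":0.4,"wx":0,"wy":0,"wz":0},{"dx":0,"dy":0,"dz":0.2,"wx":0,"wy":0,"wz":0},{"dx":0,"dy":0,"dz":0,"wx":0,"wy":0,"wz":0}]'; python3 -m inch '[{"dx":0,"dy":0,"dz":0.15,"wx":0,"wy":0,"wz":0},{"dx":0,"dy":0,"dz":0,"wx":0,"wy":0,"wz":0}]'
```

```text
t: 12.08
tcp_pos: [0.5713, 0.1968, 0.2162]
tool_rot: [0.693, 0.721, 0.001, 0.001]
force: [-0.1, -0.3, -3.6]
finger_gap: 0.715
gripper_force: 45.3
t: 12.32
tcp_pos: [0.5709, 0.1968, 0.2142]
tool_rot: [0.693, 0.721, 0.001, 0.0]
force: [-0.4, 0.1, -2.7]
finger_gap: 0.716
gripper_force: 45.3
```

```bash
python3 -m inch '[{"dx":0,"dy":0,"dz":0.15,"wx":0,"wy":0,"wz":0},{"dx":0,"dy":0,"dz":0,"wx":0,"wy":0,"wz":0}]'; python3 -m inch '[{"dx":0,"dy":0,"dz":0.12,"wx":0,"wy":0,"wz":0},{"dx":0,"dy":0,"dz":0,"wx":0,"wy":0,"wz":0}]'
```

```text
t: 12.58
tcp_pos: [0.5707, 0.1967, 0.2123]
tool_rot: [0.693, 0.721, 0.0, 0.0]
force: [0.1, 0.4, -1.6]
finger_gap: 0.714
gripper_force: 45.3
t: 12.82
tcp_pos: [0.5709, 0.1967, 0.2117]
tool_rot: [0.693, 0.721, 0.001, 0.0]
force: [-0.8, -0.4, 1.5]
finger_gap: 0.716
gripper_force: 45.9
```

```bash
python3 -m inch '[{"dx":0,"dy":0,"dz":0,"wx":0,"wy":0,"wz":0},{"dx":0,"dy":0,"dz":0,"wx":0,"wy":0,"wz":0},{"dx":0,"dy":0,"dz":0,"wx":0,"wy":0,"wz":0},{"dx":0,"dy":0,"dz":-1,"wx":0,"wy":0,"wz":0},{"dx":0,"dy":0,"dz":-4,"wx":0,"wy":0,"wz":0},{"dx":0,"dy":0,"dz":-5,"wx":0,"wy":0,"wz":0},{"dx":0,"dy":0,"dz":0,"wx":0,"wy":0,"wz":0}]' 1
cat > chk.py <<'E'
from h import *
c,im=shot("wrist","wc"); hsv=cv2.cvtColor(im,cv2.COLOR_RGB2HSV)
m=cv2.inRange(hsv,np.array((22,150,90)),np.array((34,255,255)))
cs,h=cv2.findContours(m,cv2.RETR_CCOMP,cv2.CHAIN_APPROX_NONE)
for q,k in zip(cs,h[0]):
    if k[3]>=0 and cv2.contourArea(q)>800:
        (u,v),ax,a=cv2.fitEllipse(cv2.convexHull(q)); print("lid",round(u,1),round(v,1),np.round(ax,1),onz(c,u,v,.189).round(4))
E
python3 chk.py; python3 - <<'E'
from h import *
rot=pose(-5.4,30); z=rot.as_matrix()[:,2]
go(np.array([.5322,-.1600,.1506])-z*.13,rot)
E
```

```text
t: 13.7
tcp_pos: [0.5731, 0.1971, 0.3166]
tool_rot: [0.693, 0.721, 0.005, 0.004]
force: [0.3, 0.3, 0.4]
finger_gap: 1.001
gripper_force: 0.0
lid 314.0 262.7 [79.4 83.8] [0.571  0.1971 0.189 ]
t 13.75 tcp [0.5717 0.1969 0.314 ] F [-0.5 -0.5 -0.3] gap 0.999 gf 0.0
shift now cm [-34.65 -11.81   4.97]
turn deg [-29.56  -2.08   7.43]  shift after turn cm [-35.9   -8.67   0.87]
```

View pics/wc.png

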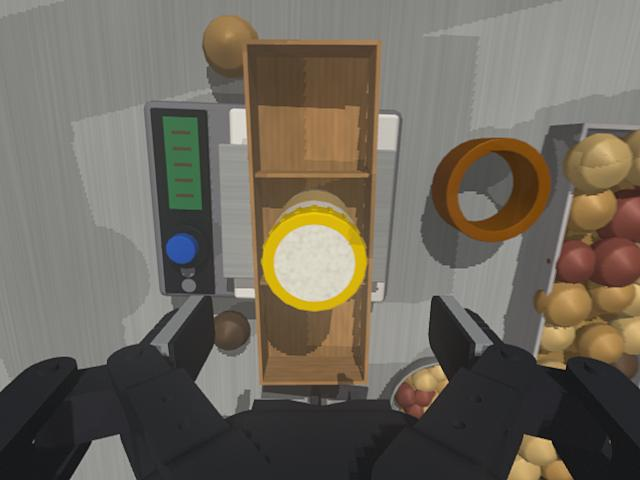

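The jar stands upright in the middle compartment and the tray is undisturbed. All four tray top corners are now in view: (244,43), (380,42), (260,385) and (367,384). I use them to refine the tray pose.

```bash
python3 - <<'E'
from h import *
c=cam("wrist")
P=np.array([onz(c,*p,.118) for p in((244,43),(380,42),(260,385),(367,384))]); print(P.round(4),P.mean(0).round(4)); e=P[:2].mean(0)-P[2:].mean(0); print(np.linalg.norm(e),np.degrees(np.arctan2(-e[0],e[1])))
E
python3 -m inch '[{"dx":-4.5,"dy":-1.6,"dz":0,"wx":0,"wy":0,"wz":1},{"dx":-5,"dy":-1.6,"dz":0,"wx":0,"wy":0,"wz":1},{"dx":-5,"dy":-1.6,"dz":0,"wx":0,"wy":0,"wz":1},{"dx":-5,"dy":-1.6,"dz":0,"wx":0,"wy":0,"wz":1},{"dx":-5,"dy":-1.6,"dz":0,"wx":0,"wy":0,"wz":1},{"dx":-5,"dy":-1.6,"dz":0,"wx":0,"wy":0,"wz":1},{"dx":-4.5,"dy":-1.6,"dz":0,"wx":0,"wy":0,"wz":1},{"dx":-1,"dy":0,"dz":0,"wx":-10,"wy":0,"wz":0},{"dx":0,"dy":0,"dz":0,"wx":-10,"wy":0,"wz":0},{"dx":0,"dy":0,"dz":0,"wx":-9.5,"wy":0,"wz":0}]'
python3 -m inch '[{"dx":0,"dy":0,"dz":0,"wx":0,"wy":0,"wz":0}]'
python3 - <<'E'
from h import *
rot=pose(-5.4,30); z=rot.as_matrix()[:,2]
go(np.array([.5322,-.1600,.1506])-z*.13,rot)
E
```

```text
[[0.5172 0.3253 0.118 ]
 [0.6074 0.3296 0.118 ]
 [0.5263 0.0611 0.118 ]
 [0.618  0.0652 0.118 ]] [0.5672 0.1953 0.118 ]
0.264527801178615 2.130836343684078
t: 15.0
tcp_pos: [0.4529, -0.15, 0.3098]
tool_rot: [0.713, 0.657, 0.168, 0.177]
force: [2.1, 1.5, 0.8]
finger_gap: 1.001
gripper_force: 0.0
t: 15.12
tcp_pos: [0.4519, -0.1493, 0.309]
tool_rot: [0.714, 0.657, 0.167, 0.174]
force: [-0.2, -1.3, -0.4]
finger_gap: 1.0
gripper_force: 0.0
t 15.12 tcp [ 0.4519 -0.1493  0.309 ] F [-0.2 -1.3 -0.4] gap 1.0 gf 0.0
shift now cm [-0.38 -0.73  4.79]
turn deg [-2.15 -0.87  0.38]  shift after turn cm [-0.31 -0.91  4.76]
```

```bash
python3 -m inch '[{"dx":0,"dy":0,"dz":0,"wx":-2.1,"wy":-0.9,"wz":0.4},{"dx":-0.3,"dy":-0.9,"dz":2,"wx":0,"wy":0,"wz":0},{"dx":0,"dy":0,"dz":2.7,"wx":0,"wy":0,"wz":0},{"dx":0,"dy":0,"dz":0,"wx":0,"wy":0,"wz":0},{"dx":0,"dy":0,"dz":0,"wx":0,"wy":0,"wz":0}]'
python3 - <<'E'
from h import *
rot=pose(-5.4,30); z=rot.as_matrix()[:,2]
go(np.array([.5322,-.1600,.1506])-z*.021,rot)
E
sed 's/\.189/.1506/' chk.py > chkr.py; python3 chkr.py
```

```text
t: 15.75
tcp_pos: [0.4702, -0.1547, 0.2658]
tool_rot: [0.713, 0.651, 0.174, 0.194]
force: [-0.2, -0.2, 0.5]
finger_gap: 1.003
gripper_force: 0.0
t 15.75 tcp [ 0.4702 -0.1547  0.2658] F [-0.2 -0.2  0.5] gap 1.003 gf 0.0
shift now cm [ 0.08 -0.41 10.99]
turn deg [0.24 0.1  0.28]  shift after turn cm [ 0.06 -0.37 10.99]
lid 312.5 261.2 [78.7 82.7] [ 0.5311 -0.1609  0.1506]
```

```bash
python3 -m inch '[{"dx":0,"dy":-0.45,"dz":2,"wx":0.2,"wy":0.1,"wz":0.3},{"dx":0,"dy":0,"dz":3,"wx":0,"wy":0,"wz":0},{"dx":0,"dy":0,"dz":3,"wx":0,"wy":0,"wz":0},{"dx":0,"dy":0,"dz":2,"wx":0,"wy":0,"wz":0},{"dx":0,"dy":0,"dz":0.9,"wx":0,"wy":0,"wz":0},{"dx":0,"dy":0,"dz":0,"wx":0,"wy":0,"wz":0}]'
python3 -m inch '[{"dx":0,"dy":0,"dz":0,"wx":0,"wy":0,"wz":0},{"dx":0,"dy":0,"dz":0,"wx":0,"wy":0,"wz":0},{"dx":0,"dy":0,"dz":0,"wx":0,"wy":0,"wz":0},{"dx":0,"dy":0,"dz":0,"wx":0,"wy":0,"wz":0},{"dx":0,"dy":0,"dz":0,"wx":0,"wy":0,"wz":0}]' 0 40
```

```text
t: 16.55
tcp_pos: [0.5208, -0.1599, 0.1694]
tool_rot: [0.715, 0.649, 0.175, 0.192]
force: [0.2, 1.1, 0.1]
finger_gap: 0.997
gripper_force: 0.0
t: 17.18
tcp_pos: [0.5202, -0.1599, 0.1701]
tool_rot: [0.715, 0.649, 0.175, 0.193]
force: [-2.5, 0.3, 7.2]
finger_gap: 0.716
gripper_force: 43.0
```

```bash
python3 -m inch '[{"dx":0,"dy":0,"dz":-2,"wx":0,"wy":0,"wz":0},{"dx":0,"dy":0,"dz":-4,"wx":0,"wy":0,"wz":0},{"dx":0,"dy":0,"dz":-4,"wx":0,"wy":0,"wz":0},{"dx":0,"dy":0,"dz":-4,"wx":0,"wy":0,"wz":0},{"dx":0,"dy":0,"dz":-1,"wx":7.5,"wy":0,"wz":0},{"dx":0,"dy":0,"dz":-1,"wx":7.5,"wy":0,"wz":0},{"dx":0,"dy":0,"dz":-1,"wx":7.5,"wy":0,"wz":0},{"dx":0,"dy":0,"dz":-1,"wx":7.5,"wy":0,"wz":0},{"dx":0,"dy":0,"dz":0,"wx":0,"wy":0,"wz":-7.5},{"dx":0,"dy":0,"dz":0,"wx":0,"wy":0,"wz":0}]'
python3 -c "
from h import *
go([.571,.1075,.30],pose(2.1,0))"
```

```text
t: 18.42
tcp_pos: [0.4384, -0.1503, 0.3251]
tool_rot: [0.693, 0.721, 0.012, 0.01]
force: [0.5, 0.3, -3.3]
finger_gap: 0.713
gripper_force: 46.2
t 18.43 tcp [ 0.4384 -0.1503  0.3251] F [ 0.5  0.3 -3.3] gap 0.713 gf 46.2
shift now cm [25.24 14.17  3.01]
turn deg [ 1.72 -0.15  0.13]  shift after turn cm [25.27 14.2   2.51]
```

```bash
python3 -m inch '[{"dx":0,"dy":0,"dz":0,"wx":1.7,"wy":-0.15,"wz":0.1},{"dx":2.5,"dy":1.5,"dz":0,"wx":0,"wy":0,"wz":0},{"dx":4,"dy":2.5,"dz":0,"wx":0,"wy":0,"wz":0},{"dx":4.5,"dy":2.5,"dz":0,"wx":0,"wy":0,"wz":0},{"dx":4.5,"dy":2.5,"dz":0,"wx":0,"wy":0,"wz":0},{"dx":4.5,"dy":2.5,"dz":0,"wx":0,"wy":0,"wz":0},{"dx":3.5,"dy":2,"dz":0,"wx":0,"wy":0,"wz":0},{"dx":1.8,"dy":0.7,"dz":0,"wx":0,"wy":0,"wz":0},{"dx":0,"dy":0,"dz":0,"wx":0,"wy":0,"wz":0},{"dx":0,"dy":0,"dz":0,"wx":0,"wy":0,"wz":0}]'
python3 -c "
from h import *
go([.571,.1075,.212],pose(2.1,0))"
```

```text
t: 19.68
tcp_pos: [0.5703, 0.1066, 0.3252]
tool_rot: [0.694, 0.72, -0.001, 0.001]
force: [1.1, 0.2, -2.3]
finger_gap: 0.717
gripper_force: 46.1
t 19.68 tcp [0.5703 0.1066 0.3252] F [ 1.1  0.2 -2.3] gap 0.717 gf 46.1
shift now cm [ 0.11  0.07 11.32]
turn deg [-0.    0.09  0.04]  shift after turn cm [ 0.09  0.07 11.32]
```

```bash
python3 -m inch '[{"dx":0.1,"dy":0.05,"dz":3,"wx":0,"wy":0,"wz":0},{"dx":0,"dy":0,"dz":3.5,"wx":0,"wy":0,"wz":0},{"dx":0,"dy":0,"dz":2.5,"wx":0,"wy":0,"wz":0},{"dx":0,"dy":0,"dz":1.3,"wx":0,"wy":0,"wz":0},{"dx":0,"dy":0,"dz":0.5,"wx":0,"wy":0,"wz":0},{"dx":0,"dy":0,"dz":0.2,"wx":0,"wy":0,"wz":0},{"dx":0,"dy":0,"dz":0,"wx":0,"wy":0,"wz":0}]'; python3 -m inch '[{"dx":0,"dy":0,"dz":0.1,"wx":0,"wy":0,"wz":0},{"dx":0,"dy":0,"dz":0,"wx":0,"wy":0,"wz":0}]'
```

```text
t: 20.55
tcp_pos: [0.5722, 0.1085, 0.2163]
tool_rot: [0.693, 0.721, 0.001, 0.001]
force: [0.3, 0.2, -1.4]
finger_gap: 0.719
gripper_force: 46.1
t: 20.8
tcp_pos: [0.5718, 0.1087, 0.2149]
tool_rot: [0.693, 0.721, 0.001, 0.001]
force: [0.1, 0.2, -3.0]
finger_gap: 0.715
gripper_force: 46.1
```

```bash
python3 -m inch '[{"dx":-0.1,"dy":-0.05,"dz":0.15,"wx":0,"wy":0,"wz":0},{"dx":0,"dy":0,"dz":0,"wx":0,"wy":0,"wz":0},{"dx":0,"dy":0,"dz":0,"wx":0,"wy":0,"wz":0}]'; python3 -m inch '[{"dx":0,"dy":0,"dz":0.1,"wx":0,"wy":0,"wz":0},{"dx":0,"dy":0,"dz":0,"wx":0,"wy":0,"wz":0}]'
```

```text
t: 21.18
tcp_pos: [0.5713, 0.1075, 0.2129]
tool_rot: [0.693, 0.721, 0.0, 0.001]
force: [1.3, 0.2, -1.5]
finger_gap: 0.713
gripper_force: 46.1
t: 21.42
tcp_pos: [0.5712, 0.1075, 0.2119]
tool_rot: [0.693, 0.721, 0.0, 0.001]
force: [0.6, -0.2, -3.1]
finger_gap: 0.716
gripper_force: 46.1
```

```bash
python3 -m inch '[{"dx":0,"dy":0,"dz":0.05,"wx":0,"wy":0,"wz":0},{"dx":0,"dy":0,"dz":0,"wx":0,"wy":0,"wz":0}]'; python3 -c "
from h import *
for i in range(4): print(sense()['force'],sense()['tcp_pos'][2]); eyes.snapshot('top')"
```

```text
t: 21.68
tcp_pos: [0.5712, 0.1075, 0.2115]
tool_rot: [0.693, 0.721, 0.0, 0.001]
force: [0.4, -0.0, -2.6]
finger_gap: 0.716
gripper_force: 46.1
[ 0.40869439 -0.02262186 -2.58328941] 0.21147205176233325
[-0.07863216  0.16026211 -2.59479465] 0.21147858582055584
[ 0.2182675  -0.08605579 -2.10424679] 0.2115035611158744
[ 0.45593148 -0.22495474 -2.52418461] 0.21150541679208903
```

```bash
python3 -m inch '[{"dx":0,"dy":0,"dz":0.06,"wx":0,"wy":0,"wz":0},{"dx":0,"dy":0,"dz":0,"wx":0,"wy":0,"wz":0}]'; python3 -c "
from h import *
for i in range(3): print(sense()['force'],sense()['tcp_pos'][2]); eyes.snapshot('top')"
```

```text
t: 22.12
tcp_pos: [0.5713, 0.1075, 0.2114]
tool_rot: [0.693, 0.721, 0.0, 0.001]
force: [-1.7, 0.2, 1.7]
finger_gap: 0.717
gripper_force: 46.4
[-1.68077961  0.23217845  1.66927329] 0.2113597835044484
[-0.51070367 -0.13360413  2.04418623] 0.2113610427458024
[-1.09384018 -0.18615467  2.44286626] 0.21134379618603155
```

```bash
python3 -m inch '[{"dx":0,"dy":0,"dz":-0.04,"wx":0,"wy":0,"wz":0},{"dx":0,"dy":0,"dz":0,"wx":0,"wy":0,"wz":0}]'; python3 -m inch '[{"dx":0,"dy":0,"dz":0,"wx":0,"wy":0,"wz":0},{"dx":0,"dy":0,"dz":0,"wx":0,"wy":0,"wz":0},{"dx":0,"dy":0,"dz":0,"wx":0,"wy":0,"wz":0},{"dx":0,"dy":0,"dz":-1,"wx":0,"wy":0,"wz":0},{"dx":0,"dy":0,"dz":-4,"wx":0,"wy":0,"wz":0},{"dx":0,"dy":0,"dz":-5,"wx":0,"wy":0,"wz":0},{"dx":0,"dy":0,"dz":0,"wx":0,"wy":0,"wz":0}]' 1
python3 chk.py; python3 - <<'E'
from h import *
rot=pose(-5.4,30); z=rot.as_matrix()[:,2]
go(np.array([.5230,-.2473,.1506])-z*.13,rot)
E
```

```text
t: 22.52
tcp_pos: [0.5713, 0.1075, 0.2113]
tool_rot: [0.693, 0.721, 0.0, 0.001]
force: [-0.7, -0.7, 1.6]
finger_gap: 0.719
gripper_force: 46.4
t: 23.4
tcp_pos: [0.5735, 0.1077, 0.3165]
tool_rot: [0.693, 0.721, 0.004, 0.005]
force: [0.3, -0.9, -0.7]
finger_gap: 0.999
gripper_force: 0.0
lid 314.2 262.1 [79.4 83.7] [0.5715 0.1077 0.189 ]
lid 319.1 96.7 [ 94.3 100.2] [0.571  0.1969 0.189 ]
t 23.45 tcp [0.572  0.1077 0.314 ] F [-1.   0.3 -1.2] gap 1.0 gf 0.0
shift now cm [-34.41 -12.75   5.02]
turn deg [-29.53  -1.97   7.45]  shift after turn cm [-35.8   -9.51   0.38]
```

Both lids sit at the expected spots and height: (0.5715,0.1077) and (0.571,0.197). On to the third jar.

```bash
python3 -m inch '[{"dx":-4.5,"dy":-1.7,"dz":0,"wx":0,"wy":0,"wz":1},{"dx":-5,"dy":-1.8,"dz":0,"wx":0,"wy":0,"wz":1},{"dx":-5,"dy":-1.8,"dz":0,"wx":0,"wy":0,"wz":1},{"dx":-5,"dy":-1.8,"dz":0,"wx":0,"wy":0,"wz":1},{"dx":-5,"dy":-1.8,"dz":0,"wx":0,"wy":0,"wz":1},{"dx":-5,"dy":-1.8,"dz":0,"wx":0,"wy":0,"wz":1},{"dx":-4.5,"dy":-1.7,"dz":0,"wx":0,"wy":0,"wz":1},{"dx":-1,"dy":0,"dz":0,"wx":-10,"wy":0,"wz":0},{"dx":0,"dy":0,"dz":0,"wx":-10,"wy":0,"wz":0},{"dx":0,"dy":0,"dz":0,"wx":-9.5,"wy":0,"wz":0}]'
python3 -m inch '[{"dx":0,"dy":0,"dz":0,"wx":0,"wy":0,"wz":0}]'
python3 - <<'E'
from h import *
rot=pose(-5.4,30); z=rot.as_matrix()[:,2]
go(np.array([.5230,-.2473,.1506])-z*.13,rot)
E
```

```text
t: 24.7
tcp_pos: [0.441, -0.2393, 0.3102]
tool_rot: [0.713, 0.656, 0.169, 0.181]
force: [1.0, 1.0, -0.9]
finger_gap: 0.996
gripper_force: 0.0
t: 24.82
tcp_pos: [0.44, -0.2386, 0.3093]
tool_rot: [0.714, 0.656, 0.168, 0.178]
force: [-0.1, 0.4, 0.5]
finger_gap: 1.001
gripper_force: 0.0
t 24.82 tcp [ 0.44   -0.2386  0.3093] F [-0.1  0.4  0.5] gap 1.001 gf 0.0
shift now cm [-0.14 -0.57  4.94]
turn deg [-1.69 -0.68  0.32]  shift after turn cm [-0.08 -0.71  4.92]
```

```bash
python3 -m inch '[{"dx":0,"dy":0,"dz":0,"wx":-1.7,"wy":-0.7,"wz":0.3},{"dx":-0.1,"dy":-0.7,"dz":2,"wx":0,"wy":0,"wz":0},{"dx":0,"dy":0,"dz":2.9,"wx":0,"wy":0,"wz":0},{"dx":0,"dy":0,"dz":0,"wx":0,"wy":0,"wz":0},{"dx":0,"dy":0,"dz":0,"wx":0,"wy":0,"wz":0}]'
python3 - <<'E'
from h import *
rot=pose(-5.4,30); z=rot.as_matrix()[:,2]
go(np.array([.5230,-.2473,.1506])-z*.021,rot)
E
python3 chkr.py
```

```text
t: 25.45
tcp_pos: [0.461, -0.2425, 0.2655]
tool_rot: [0.712, 0.652, 0.174, 0.194]
force: [0.4, 0.2, 0.2]
finger_gap: 1.003
gripper_force: 0.0
t 25.45 tcp [ 0.461  -0.2425  0.2655] F [0.4 0.2 0.2] gap 1.003 gf 0.0
shift now cm [ 0.13 -0.41 10.96]
turn deg [0.26 0.12 0.37]  shift after turn cm [ 0.1  -0.36 10.96]
lid 313.6 255.7 [79.2 82.9] [ 0.5229 -0.2454  0.1506]
```

```bash
python3 -m inch '[{"dx":0.3,"dy":-0.4,"dz":2,"wx":0.2,"wy":0.1,"wz":0.3},{"dx":0,"dy":0,"dz":3,"wx":0,"wy":0,"wz":0},{"dx":0,"dy":0,"dz":3,"wx":0,"wy":0,"wz":0},{"dx":0,"dy":0,"dz":2,"wx":0,"wy":0,"wz":0},{"dx":0,"dy":0,"dz":0.9,"wx":0,"wy":0,"wz":0},{"dx":0,"dy":0,"dz":0,"wx":0,"wy":0,"wz":0}]'
python3 -m inch '[{"dx":0,"dy":0,"dz":0,"wx":0,"wy":0,"wz":0},{"dx":0,"dy":0,"dz":0,"wx":0,"wy":0,"wz":0},{"dx":0,"dy":0,"dz":0,"wx":0,"wy":0,"wz":0},{"dx":0,"dy":0,"dz":0,"wx":0,"wy":0,"wz":0},{"dx":0,"dy":0,"dz":0,"wx":0,"wy":0,"wz":0}]' 0 40
```

```text
t: 26.25
tcp_pos: [0.5121, -0.2447, 0.1693]
tool_rot: [0.714, 0.65, 0.174, 0.193]
force: [-0.4, 0.1, 0.5]
finger_gap: 0.999
gripper_force: 0.0
t: 26.88
tcp_pos: [0.5118, -0.2448, 0.1701]
tool_rot: [0.714, 0.65, 0.174, 0.193]
force: [-3.0, 0.7, 6.3]
finger_gap: 0.716
gripper_force: 42.6
```

```bash
python3 -m inch '[{"dx":0,"dy":0,"dz":-2,"wx":0,"wy":0,"wz":0},{"dx":0,"dy":0,"dz":-4,"wx":0,"wy":0,"wz":0},{"dx":0,"dy":0,"dz":-4,"wx":0,"wy":0,"wz":0},{"dx":0,"dy":0,"dz":-4,"wx":0,"wy":0,"wz":0},{"dx":0,"dy":0,"dz":-1,"wx":7.5,"wy":0,"wz":0},{"dx":0,"dy":0,"dz":-1,"wx":7.5,"wy":0,"wz":0},{"dx":0,"dy":0,"dz":-1,"wx":7.5,"wy":0,"wz":0},{"dx":0,"dy":0,"dz":-1,"wx":7.5,"wy":0,"wz":0},{"dx":0,"dy":0,"dz":-2,"wx":0,"wy":0,"wz":-7.5},{"dx":0,"dy":0,"dz":-4,"wx":0,"wy":0,"wz":0}]'
python3 -m inch '[{"dx":0,"dy":0,"dz":0,"wx":0,"wy":0,"wz":0}]'
python3 -c "
from h import *
go([.5645,.2835,.38],pose(2.1,0))"
```

```text
t: 28.12
tcp_pos: [0.4278, -0.2351, 0.3853]
tool_rot: [0.693, 0.721, 0.005, 0.002]
force: [0.6, 0.3, -1.9]
finger_gap: 0.717
gripper_force: 46.3
t: 28.25
tcp_pos: [0.4296, -0.2368, 0.3889]
tool_rot: [0.693, 0.72, 0.005, 0.009]
force: [1.1, 0.1, -2.0]
finger_gap: 0.714
gripper_force: 46.3
t 28.25 tcp [ 0.4296 -0.2368  0.3889] F [ 1.1  0.1 -2. ] gap 0.714 gf 46.3
shift now cm [51.48 15.46  0.93]
turn deg [1.13 0.29 0.1 ]  shift after turn cm [51.5  15.39  0.89]
```

```bash
python3 -m inch '[{"dx":2,"dy":0,"dz":0,"wx":1.1,"wy":0.3,"wz":0.1},{"dx":4,"dy":1,"dz":0,"wx":0,"wy":0,"wz":0},{"dx":4.5,"dy":1.5,"dz":0,"wx":0,"wy":0,"wz":0},{"dx":4.5,"dy":1.5,"dz":0,"wx":0,"wy":0,"wz":0},{"dx":4.5,"dy":1.5,"dz":0,"wx":0,"wy":0,"wz":0},{"dx":4.5,"dy":1.5,"dz":0,"wx":0,"wy":0,"wz":0},{"dx":4.5,"dy":1.5,"dz":0,"wx":0,"wy":0,"wz":0},{"dx":4.5,"dy":1.5,"dz":0,"wx":0,"wy":0,"wz":0},{"dx":4.5,"dy":1.5,"dz":0,"wx":0,"wy":0,"wz":0},{"dx":4.5,"dy":1.5,"dz":0,"wx":0,"wy":0,"wz":0}]'
python3 -m inch '[{"dx":4,"dy":1.2,"dz":0,"wx":0,"wy":0,"wz":0},{"dx":3.5,"dy":0.8,"dz":0,"wx":0,"wy":0,"wz":0},{"dx":2,"dy":0.4,"dz":0,"wx":0,"wy":0,"wz":0},{"dx":0,"dy":0,"dz":0,"wx":0,"wy":0,"wz":0},{"dx":0,"dy":0,"dz":0,"wx":0,"wy":0,"wz":0},{"dx":0,"dy":0,"dz":0,"wx":0,"wy":0,"wz":0}]'
python3 -c "
from h import *
go([.5645,.2845,.212],pose(2.1,0))"
```

```text
t: 29.5
tcp_pos: [0.5426, 0.1896, 0.3857]
tool_rot: [0.694, 0.72, -0.001, -0.004]
force: [0.7, 0.2, -2.3]
finger_gap: 0.712
gripper_force: 46.3
t: 30.25
tcp_pos: [0.5638, 0.2829, 0.3882]
tool_rot: [0.695, 0.719, -0.0, -0.003]
force: [-0.4, 0.2, -2.7]
finger_gap: 0.714
gripper_force: 46.3
t 30.25 tcp [0.5638 0.2829 0.3882] F [-0.4  0.2 -2.7] gap 0.714 gf 46.3
shift now cm [ 0.09  0.15 17.62]
turn deg [-0.24 -0.24 -0.08]  shift after turn cm [ 0.16  0.08 17.62]
```

```bash
python3 -m inch '[{"dx":0.1,"dy":0.1,"dz":3,"wx":-0.2,"wy":-0.2,"wz":0},{"dx":0,"dy":0,"dz":4,"wx":0,"wy":0,"wz":0},{"dx":0,"dy":0,"dz":4,"wx":0,"wy":0,"wz":0},{"dx":0,"dy":0,"dz":3,"wx":0,"wy":0,"wz":0},{"dx":0,"dy":0,"dz":2,"wx":0,"wy":0,"wz":0},{"dx":0,"dy":0,"dz":0.8,"wx":0,"wy":0,"wz":0},{"dx":0,"dy":0,"dz":0.3,"wx":0,"wy":0,"wz":0},{"dx":0,"dy":0,"dz":0,"wx":0,"wy":0,"wz":0},{"dx":0,"dy":0,"dz":0,"wx":0,"wy":0,"wz":0}]'
python3 -c "
from h import *
go([.5645,.2845,.2125],pose(2.1,0))"
```

```text
t: 31.38
tcp_pos: [0.5651, 0.2856, 0.2183]
tool_rot: [0.694, 0.72, 0.001, -0.0]
force: [-0.1, -0.0, -1.5]
finger_gap: 0.714
gripper_force: 46.3
t 31.38 tcp [0.5651 0.2856 0.2183] F [-0.1 -0.  -1.5] gap 0.714 gf 46.3
shift now cm [-0.11 -0.07  0.58]
turn deg [ 0.09 -0.09  0.  ]  shift after turn cm [-0.11 -0.07  0.58]
```

```bash
python3 -m inch '[{"dx":-0.1,"dy":-0.05,"dz":0.3,"wx":0,"wy":0,"wz":0},{"dx":0,"dy":0,"dz":0.15,"wx":0,"wy":0,"wz":0},{"dx":0,"dy":0,"dz":0,"wx":0,"wy":0,"wz":0},{"dx":0,"dy":0,"dz":0,"wx":0,"wy":0,"wz":0}]'; python3 -m inch '[{"dx":0,"dy":0,"dz":0.1,"wx":0,"wy":0,"wz":0},{"dx":0,"dy":0,"dz":0,"wx":0,"wy":0,"wz":0}]'
```

```text
t: 31.88
tcp_pos: [0.5642, 0.2845, 0.2126]
tool_rot: [0.694, 0.72, 0.0, -0.001]
force: [-0.3, 0.5, -2.4]
finger_gap: 0.715
gripper_force: 46.3
t: 32.12
tcp_pos: [0.5641, 0.2845, 0.2116]
tool_rot: [0.694, 0.72, 0.0, -0.001]
force: [0.1, 0.3, -2.0]
finger_gap: 0.717
gripper_force: 46.3
```

```bash
python3 -m inch '[{"dx":0,"dy":0,"dz":0.07,"wx":0,"wy":0,"wz":0},{"dx":0,"dy":0,"dz":0,"wx":0,"wy":0,"wz":0},{"dx":0,"dy":0,"dz":0,"wx":0,"wy":0,"wz":0}]'
```

```text
t: 32.5
tcp_pos: [0.5642, 0.2846, 0.2115]
tool_rot: [0.694, 0.72, 0.0, -0.001]
force: [-0.9, 0.2, 2.3]
finger_gap: 0.718
gripper_force: 46.4
```

Contact. Release, go up, and step back to look.

```bash
python3 -m inch '[{"dx":0,"dy":0,"dz":-0.03,"wx":0,"wy":0,"wz":0},{"dx":0,"dy":0,"dz":0,"wx":0,"wy":0,"wz":0},{"dx":0,"dy":0,"dz":0,"wx":0,"wy":0,"wz":0},{"dx":0,"dy":0,"dz":0,"wx":0,"wy":0,"wz":0},{"dx":0,"dy":0,"dz":-1,"wx":0,"wy":0,"wz":0},{"dx":0,"dy":0,"dz":-4,"wx":0,"wy":0,"wz":0},{"dx":0,"dy":0,"dz":-5,"wx":0,"wy":0,"wz":0},{"dx":0,"dy":0,"dz":-4,"wx":0,"wy":0,"wz":0},{"dx":0,"dy":0,"dz":0,"wx":0,"wy":0,"wz":0}]' 1
python3 -m inch '[{"dx":2,"dy":-4,"dz":-2,"wx":0,"wy":0,"wz":0},{"dx":3,"dy":-5,"dz":0,"wx":0,"wy":0,"wz":0},{"dx":3,"dy":-5,"dz":0,"wx":0,"wy":0,"wz":0},{"dx":3,"dy":-3,"dz":0,"wx":0,"wy":0,"wz":0},{"dx":0,"dy":0,"dz":0,"wx":0,"wy":0,"wz":0},{"dx":0,"dy":0,"dz":0,"wx":0,"wy":0,"wz":0}]'
python3 - <<'E'
from h import *
c,a=shot("top","top9"); _,b=shot("scene","scene9")
a=cv2.resize(a[130:310,140:510],(800,389)); b=cv2.resize(b[140:330,180:500],(800,475))
cv2.imwrite("pics/end.png",cv2.resize(cv2.vconcat([a,b]),(556,600))[:,:,::-1])
E
```

```text
t: 33.62
tcp_pos: [0.5659, 0.2849, 0.3565]
tool_rot: [0.694, 0.72, 0.005, 0.002]
force: [-0.1, 0.8, 0.2]
finger_gap: 0.999
gripper_force: 0.0
t: 34.38
tcp_pos: [0.3904, 0.3878, 0.371]
tool_rot: [0.694, 0.72, -0.0, -0.0]
force: [0.1, 0.8, -0.5]
finger_gap: 0.999
gripper_force: 0.0
```

View pics/end.png

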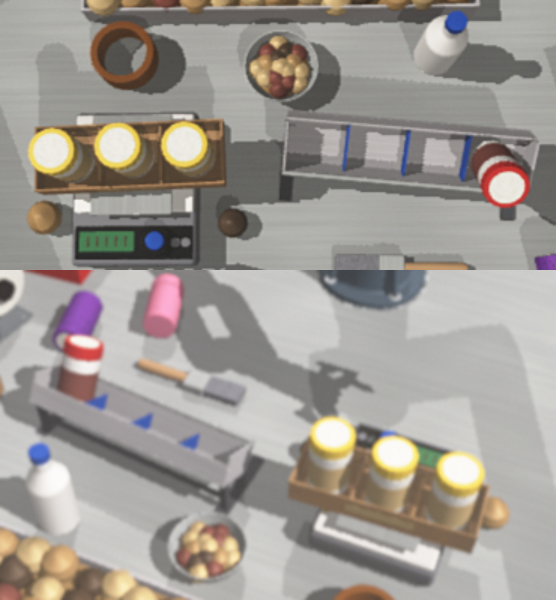

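The three yellow jars stand upright, one per compartment, on a level tray. The red jar is still in its lane and everything else is where it was. Handing in.

```bash
python3 -c "
from station import workorder
print(workorder.sign_off())"
```

```text
the job is handed in; nothing more can be done
None
```

I pressed the tare key with the tray empty, then stood the three yellow-lidded jars upright in the tray (middle compartment first, then both ends); in the final pictures the tray was level and the red jar and everything else were in place, and I handed the job in at about 34 s (limit 72 s), with no verdict returned.

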